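Snap the cover onto the sample tray

TASK

Slide the black safety tab aside, fold the hold-down bar fully back, and take the white cover out of its plywood cradle. Put the cover squarely on the grey sample tray, ribbed side up, and press it straight down until the snap hooks at both ends have clicked over it; do not drop it, then let go. Do not knock the jar, cup, stirring sticks or phone about.

Things in the scene. Friction and masses are not known exactly. Their poses are not given: they have to be found in the camera images.
- cradle: Plywood storage cradle, fixed; plate 200 (x) x 170 (y) x 12 mm with low stops 8 mm high around the cover. Origin: centre of its underside, z up. The bar is hinged on its +x side, the tab is on its -x side, both at y = +45 mm. It may stand left or right on the table.
- tab (a joint): Black plastic safety tab, slides along the cradle's +y from 0 (a lip covers the bar's nose and locks it) to 0.030 m (free). The bar is clear once the tab is past 0.018 m. While it locks, the bar lifts by no more than 0.01 rad. Light friction (2 N), stays where left.
- tab_knob (a point): Point on the tab's upright grip, 15 mm below its top, at cradle x = -84 mm and y = 45 mm plus the tab's value: grip 14 mm wide along the cradle's y, 16 mm along its x, top 72 mm and bottom 41 mm above the table. Under it the tab is no wider in y, so it can be pinched across y.
- bar (a joint): Steel hold-down bar, 165 mm long, 14 mm wide (y), 8 mm thick, hinged at its far end about the cradle's y axis at cradle point (80, 45, 28) mm. 0 = lying over the cover, grows as its free end rises; stops at 1.9 rad; upright is 1.57. Stiff hinge (about 0.13 N m) so it stays where left.
- bar_knob (a point): Point on the upright finger grip of the bar, 12 mm below its tip, 130 mm from the hinge along the bar and 22 mm above the bar's centre line. Grip 14 mm wide along the cradle's y, 12 mm along x, rising 30 mm above the bar's upper face (32 mm above the table when down). Axes as the bar's: x along the bar towards the hinge, y along the hinge.
- cover: White plastic cover, plate 80 (x) x 130 (y) x 10 mm with a central rib on top 18 mm wide (x), 50 mm long (y), 30 mm high, for gripping across x. About 0.14 kg. Origin: centre of the plate's underside, z up. At the start it lies in the cradle, underside 12 mm above the table, with its long axis along the cradle's y. The two ends are alike.
- cover_end_a (a point): On the cover's underside, 64 mm from its centre along +y.
- cover_end_b (a point): On the cover's underside, 64 mm from its centre along -y.
- tray: Grey sample tray, fixed: open tub 72 (x) x 122 (y) mm, rim 30 mm above the table, on a foot 100 x 170 mm, with one snap hook at each y end. Origin: centre of its underside, z up. The cover's long axis goes along the tray's y, either way round. Nothing guides the cover along x but the hand.
- tray_seat (a point): Centre of the tray's mouth at rim height (30 mm); the seated cover's origin is here.
- hook_a (a joint): Springy snap hook at the tray's +y end, 38 mm wide (x). Value: bend outwards in rad, 0 at rest. Upright face 66.5 mm from the tray centre; the beak juts in by 5 mm, flat below at 41.5 mm, sloped lead-in above from 44 mm (61.5 mm out) to the top at 62 mm (71 mm out). Pushing the cover down bends it by about 0.1 rad and it springs back to 0 over the cover's upper face. Both together need about 10 N downwards.
- hook_b (a joint): The same hook at the tray's -y end.
- jar: Bystander: glass jar with black cap, 52 mm across, 75 mm high, standing between cradle and tray.
- cup: Bystander: clear plastic cup, 64 mm across, 60 mm high, between cradle and tray, farther out.
- sticks: Bystander: flat bundle of wooden stirring sticks, 140 x 36 x 6 mm.
- phone: Bystander: black phone lying flat, 150 x 72 x 9 mm.
Things that resemble listed ones, but are neither listed nor needed, are in the scene too. Leave any green or red look-alike of the cover alone.

How it is judged:
By the outcome, as a careful person would: the job done as asked, in the order asked, and still so for the second after the job is handed in, with the robot touching nothing.
It also fails if it takes over 58 s, if anything falls off the work surface, if the arm or the gripper's body presses on something with over 40 N, if the wrist force passes 120 N, or if a joint passes its speed limit or range.

ROBOT

A 7-joint arm with a two-finger parallel gripper is mounted at the origin on the work surface. World frame = base frame: x ahead of the robot, y to its left, z up, the work surface at z = 0. Lengths are in mm, angles in rad, forces in N, time in s.
With the tool pointing down it reaches from about 400 to 875 mm from the base axis. Payload 4.4 kg.
Tool frame: the origin (TCP) lies between the finger pads; the fingertips stand 22 mm ahead of it and the grasp point (between the pads) lies 3 mm ahead of it (tcp_to_tips is the distance from the TCP to the fingertips, in mm); z points along the fingers, y is the direction in which the jaws open and shut (so a half turn about z gives the same grasp; the last joint's range is limited). The gripper opens to 85 mm and grips with 20 to 120 N. Pads are 22 mm wide; open, the fingers measure 114 mm over their backs; the gripper's body (76 mm by 85 mm) begins 54 mm behind the grasp point. The pads swing forward as they close: fully open they stand 13 mm farther back than shut.
Start: joints at [-1.416, 0.628, 0.038, 1.517, -0.027, 0.996, -0.02], TCP at [142.332, 634.239, 253.313] pointing down, gripper open.
Joint ranges: [-3.06, 3.06], [-0.37, 2.12], [-1.25, 1.32], [0.18, 2.47], [-1.1, 4.24], [0.23, 1.98], [-2.94, 2.94]. Speed limits (rad/s): [2.57, 2.57, 3.14, 3.14, 3.14, 3.14, 3.14].

INTERFACE

Orientations are given as a unit quaternion [x, y, z, w].
In Python, from cell import * gives the robot as it stands. The module is installed in compiled form; this text tells all that it offers.
- The arm moves only by the tool drive_tool, never from a script. Its argument "rows" is one flat list of numbers, 7 for each row, row after row: the gripper's target within -1 to 1 (fully open at 1, half-way at 0, shut at -1), then the shift along the tool's x, y, z in m, then the turn, a rotation vector about the tool's x, y, z in degrees. In form: [fingers, tx, ty, tz, rx, ry, rz, fingers, tx, ty, tz, rx, ry, rz, ...]. A call has 1 to 10 rows; each row is the pose to reach, as a shift and turn from the pose commanded when the call began, along the tool's axes at that moment; what a row does not reach only later rows make up. A row lasts 1/8 s, in which the tool goes at most 62.5 mm and 10.7 degrees, less where a joint would pass 70% of its speed; a pose out of reach is approached as far as the arm can. A call with a gripper value outside its range is refused whole. The fingers move at their own pace and stop on an object; "squeeze" is the grip in N (left out, the last holds). Time passes only in rows, so rows that repeat a pose let the fingers close. It gives the time, the measured TCP pose, the force and the opening at its end, in the units of the state.
- get_state(): the state, without advancing time (a new reading comes with each control period).
- snapshot(name): name is "scene" or "top"; returns a dict with "pixels" (480x640x3 uint8, red, green, blue), "fx", "fy", "cx", "cy" (pixels), "k1" (the pictures are not rectified: a ray, as slopes to the right and down, at radius r is drawn at 1 + k1 r^2 times it, then the intrinsics apply), "R" (3x3) and "t" (3): a world point X has camera coordinates R X + t. Camera axes: x right, y down, z forward; pixel columns grow to the right and rows downward; lengths in mm; the calibration is good to about 2 mm. A picture is of the moment at which its call begins. There is no depth.
- close_job(): hands the job in, once; it reports no verdict.
The state is a dict: "clock": time; "qpos": joint angles; "qd": joint speeds; "effort": joint torques, N m; "ee_pos": TCP position; "tcp_rot": TCP orientation; "wrist_force": force on the tool from outside, world axes, zero at the start; "wrist_torque": the same for the moment, N m; "finger_gap": opening from 0.0 (shut) to 1.0 (fully open).
Only numpy, scipy, OpenCV 4.12 (cv2) and the standard library are available. Lean on these libraries where they do the work, as an engineer would, in place of code of your own. Each camera call takes 0.05 s, during which the arm holds its last target.

## Working session

There is one attempt and no reset: what is moved stays moved. The work goes in short steps, Python scripts to look and compute and a tool call to move; the robot and the scene stay as the last step left them, time stands still between calls to the robot, and variables do not carry over. Pictures are saved under pics/ and viewed, and the job is handed in when it is done.

Besides the shell and the picture viewer there is one more tool, called after "Emit:" as name(argument=value, ...), one argument or row to a line, values as JSON. drive_tool: Moves the arm, as the interface text tells. Its arguments: {"type":"object","properties":{"rows":{"type":"array","items":{"type":"number"}},"squeeze":{"type":"number"}},"required":["rows"]}

```bash
mkdir -p pics
python3 - <<'E'
from cell import *
import cv2
for n in("scene","top"):
    s=snapshot(n);cv2.imwrite(f"pics/{n}0.png",s["pixels"][:,:,::-1])
    print(n,[s[k] for k in("fx","fy","cx","cy","k1")],s["R"],s["t"])
print(get_state())
E
```

```text
scene [554.9574547686157, 554.9574547686157, 308.5900754220376, 235.0393159597997, -0.01816220620244038] [[ 0.37201471  0.92815347 -0.01167058]
 [ 0.67681559 -0.27983707 -0.6808905 ]
 [-0.63523674  0.24540245 -0.73229224]] [-260.54242684 -197.49200751 1565.0613437 ]
top [521.6259062106412, 521.6259062106412, 309.72878555312553, 234.40087754113173, -0.0453978426770163] [[ 0.01097585 -0.99963606 -0.02464292]
 [-0.98284261 -0.00624712 -0.1843404 ]
 [ 0.18411936  0.0262434  -0.98255348]] [ 126.47273751  433.54474685 1105.57414275]
{'clock': 0.1, 'qpos': array([-1.41578173,  0.62927455,  0.03843666,  1.51824974, -0.02697275,
        0.9962839 , -0.02000405]), 'qd': array([ 0.0006976 , -0.00366111, -0.00017305, -0.00159173, -0.00128356,
       -0.00046856, -0.00014932]), 'effort': array([ 2.94971658e-03, -5.64530289e+01,  1.23049323e+00, -1.93973958e+01,
        1.13376442e-02,  5.35626663e-03,  1.17268478e-06]), 'ee_pos': array([142.22650756, 633.72679501, 252.47314871]), 'tcp_rot': array([ 1.10174272e-01,  9.93911922e-01, -8.45491722e-04, -7.57116765e-05]), 'wrist_force': array([-0.37430311, -0.20454342, -0.03723384]), 'wrist_torque': array([ 0.00492399,  0.00947458, -0.02502721]), 'finger_gap': 0.999710357243751}
```

View pics/scene0.png

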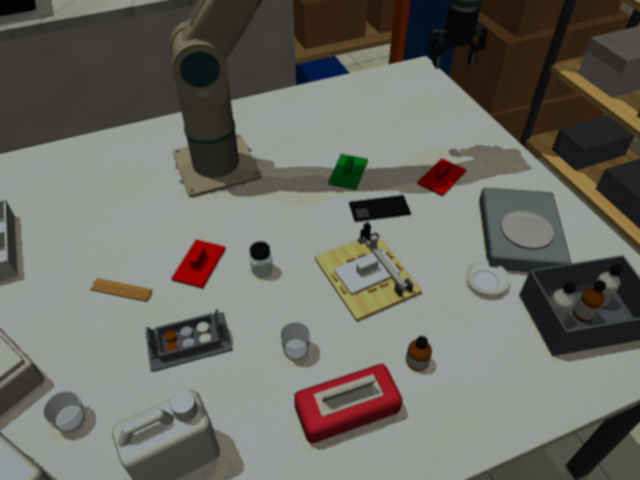

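View pics/top0.png

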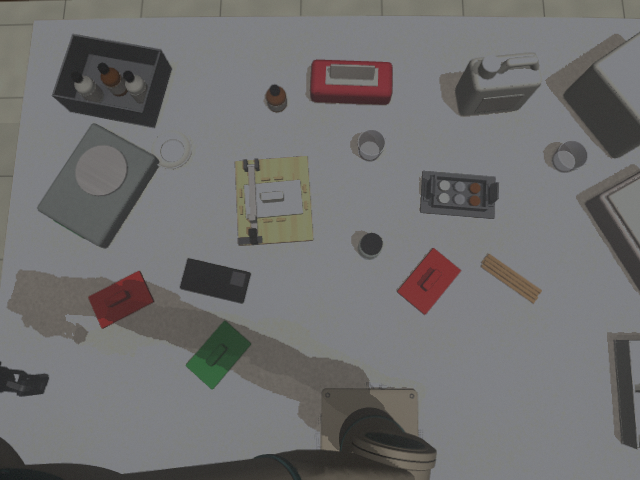

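The top view shows the cradle at about (274,200), with the white cover at (273,198). The hinge is at (251,163) and the black tab at (253,238). The tray is at (458,194).

Could be taken for the cover: green (218,354), red (121,299), red (429,281) and the white-slotted red box (352,80). I choose the white one in the plywood cradle, at (273,198).

Could be taken for the tray: the grey box with a disc (100,185) and the black crate (115,80). I choose the tub with end hooks, at (458,194). Next I check these in close crops.

Run:
```python
import cv2,numpy as np
t=cv2.imread("pics/top0.png");s=cv2.imread("pics/scene0.png")
def c(i,x,y,w,h,f): return cv2.resize(i[y:y+h,x:x+w],None,fx=f,fy=f,interpolation=cv2.INTER_CUBIC)
g=lambda i:cv2.convertScaleAbs(i,alpha=1.4)
cv2.imwrite("pics/c1.png",g(np.hstack([c(t,224,145,100,110,4),c(t,410,145,95,110,4)])))
cv2.imwrite("pics/c2.png",g(np.hstack([c(s,310,215,115,110,3.4),c(s,135,290,115,110,3.4)])))
```

```text
(no output)
```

View pics/c1.png

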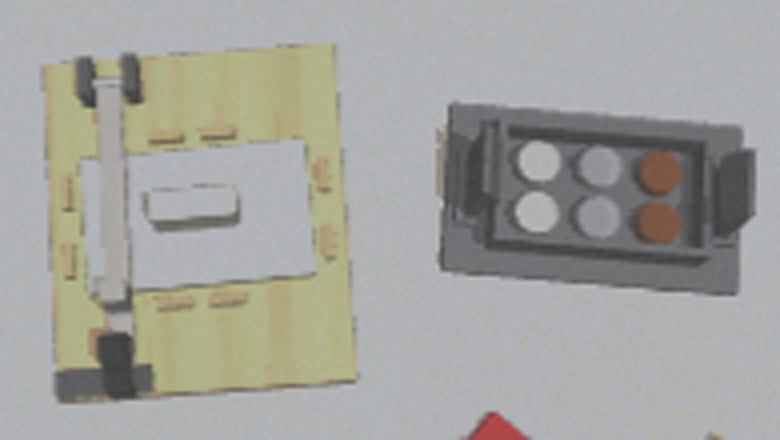

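View pics/c2.png

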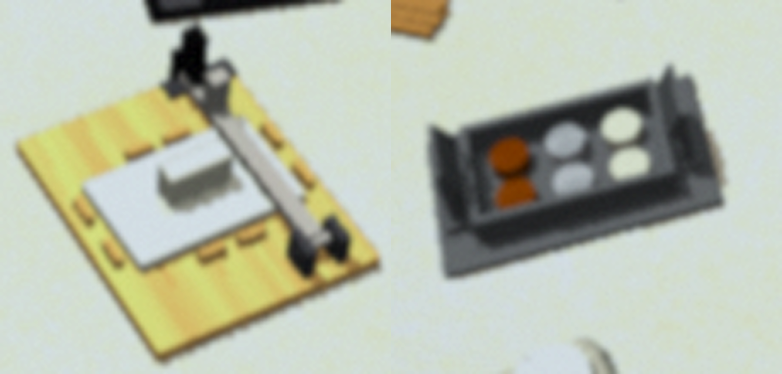

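```bash
cat > h.py <<'E'
from cell import *
import cv2,numpy as np
def ray(s,uv,z):
    uv=np.atleast_2d(np.array(uv,float))
    K=np.array([[s["fx"],0,s["cx"]],[0,s["fy"],s["cy"]],[0,0,1.]])
    p=cv2.undistortPoints(uv[:,None],K,np.array([s["k1"],0,0,0,0.]))[:,0]
    R=np.array(s["R"]);t=np.array(s["t"]).ravel()
    C=-R.T@t; d=np.c_[p,np.ones(len(p))]@R
    z=np.broadcast_to(z,len(p))
    return (C+d*((z-C[2])/d[:,2])[:,None])[:,:2]
def proj(s,X):
    K=np.array([[s["fx"],0,s["cx"]],[0,s["fy"],s["cy"]],[0,0,1.]])
    R=np.array(s["R"]);return cv2.projectPoints(np.atleast_2d(np.array(X,float)),cv2.Rodrigues(R)[0],np.array(s["t"],float).ravel(),K,np.array([s["k1"],0,0,0,0.]))[0][:,0]
def mask(s,lo,hi,box):
    h=cv2.cvtColor(s["pixels"],cv2.COLOR_RGB2HSV);m=cv2.inRange(h,lo,hi)
    x,y,w,hh=box;o=np.zeros_like(m);o[y:y+hh,x:x+w]=m[y:y+hh,x:x+w]
    n,l,st,_=cv2.connectedComponentsWithStats(o);k=1+np.argmax(st[1:,4]);return (l==k).astype(np.uint8)*255
def rect(s,m,z):
    c=np.vstack(cv2.findContours(m,cv2.RETR_EXTERNAL,cv2.CHAIN_APPROX_NONE)[0])[:,0]
    w=ray(s,c,z).astype(np.float32);return cv2.minAreaRect(w)
E
python3 - <<'E'
from h import *
S={n:snapshot(n) for n in("scene","top")}
for n,cb,tb in(("scene",(305,215,125,110),(135,300,105,75)),("top",(224,145,100,110),(412,160,92,65))):
    s=S[n]
    h=cv2.cvtColor(s["pixels"],cv2.COLOR_RGB2HSV)
    print(n,h[300,370] if n=="scene" else h[170,290],h[360,170] if n=="scene" else h[213,440],h[230,200] if 0 else h[120,400])
    m=mask(s,(15,70,60),(35,255,255),cb);print("plate",m.sum()//255,rect(s,m,12))
    h_=cv2.cvtColor(s["pixels"],cv2.COLOR_RGB2HSV)
    m2=mask(s,(0,0,0),(180,255,115),tb);print("tray",m2.sum()//255,rect(s,m2,5))
    cv2.imwrite(f"pics/m_{n}.png",m|m2)
E
```

```text
scene [ 31 109 154] [105  15  35] [ 56  13 158]
plate 3069 ((523.9029541015625, 214.5044403076172), (203.75604248046875, 171.11390686035156), 4.602987766265869)
tray 3266 ((534.8555297851562, -206.12689208984375), (173.90541076660156, 113.27764129638672), 85.18451690673828)
top [ 29  65 125] [120   6  81] [113   8 130]
plate 41 ((604.3004150390625, 166.3560028076172), (29.223894119262695, 11.221983909606934), 7.700036525726318)
tray 3165 ((535.5639038085938, -208.87757873535156), (183.22433471679688, 102.6337661743164), 85.54144287109375)
```

Run:
```python
from h import *
S={n:snapshot(n) for n in("scene","top")}
s=S["top"]
m=mask(s,(15,40,60),(40,255,255),(224,145,100,110));m=cv2.morphologyEx(m,cv2.MORPH_CLOSE,np.ones((5,5)));print(m.sum()//255,rect(s,m,12))
# tray corners by hand from crop, foot corners: 
f=lambda p,x,y,k:np.array(p)/k+[x,y]-.5+.5/k
fc=f([[449,101],[744,127],[738,295],[441,270]],410-440/4,145,4)
print("foot z5",ray(s,fc,6).round(1), ray(s,fc,6).mean(0))
# rim outer? hooks
rc=f([[487,120],[710,140],[712,262],[490,243]],410-110,145,4); print("rim",ray(s,rc,30).round(1),ray(s,rc,30).mean(0))
for n in S:
    s=S[n]; b=cv2.resize(s["pixels"][:,:,::-1],None,fx=1,fy=1).copy()
    def fr(o,yaw,P):
        c,sn=np.cos(yaw),np.sin(yaw);P=np.array(P,float);return np.c_[o[0]+c*P[:,0]-sn*P[:,1],o[1]+sn*P[:,0]+c*P[:,1],P[:,2]]
    k=5
    big=cv2.resize(b,None,fx=k,fy=k,interpolation=cv2.INTER_CUBIC)
    def draw(W,col):
        q=((proj(s,W)+.5)*k-.5).astype(int);cv2.polylines(big,[q[:,None]],True,col,1)
    cy=np.radians(4.4);co=(523.5,214)
    draw(fr(co,cy,[[100,85,12],[-100,85,12],[-100,-85,12],[100,-85,12]]),(0,0,255))
    draw(fr(co,cy,[[80,45,28],[-50,45,62],[-50,45,32],[-84,45,72],[-50,45,32]]),(0,0,255))
    to=(535,-208);ty=np.radians(-4.7)
    draw(fr(to,ty,[[50,85,5],[-50,85,5],[-50,-85,5],[50,-85,5]]),(0,255,0))
    draw(fr(to,ty,[[36,61,30],[-36,61,30],[-36,-61,30],[36,-61,30]]),(0,255,0))
    draw(fr(to,ty,[[19,71,62],[-19,71,62]]),(255,255,0));draw(fr(to,ty,[[19,-71,62],[-19,-71,62]]),(255,255,0))
    (a,bb)=((224,145),(410,145)) if n=="top" else ((310,215),(135,290))
    cr=[big[y*k:(y+115)*k,x*k:(x+100)*k] for x,y in(a,bb)]
    cv2.imwrite(f"pics/ov_{n}.png",cv2.resize(np.hstack(cr),None,fx=.78,fy=.78,interpolation=cv2.INTER_AREA)*1)
```

```text
2933 ((520.3204345703125, 194.04388427734375), (200.3791046142578, 124.88919067382812), 4.530921459197998)
foot z5 [[ 592.8 -104. ]
 [ 578.2 -274.1]
 [ 478.8 -265.4]
 [ 492.3  -96.8]] [ 535.53108478 -185.04136809]
rim [[ 574.  -121. ]
 [ 563.1 -246.7]
 [ 492.2 -244.2]
 [ 502.4 -120.5]] [ 532.93822867 -183.09164303]
```

View pics/ov_top.png

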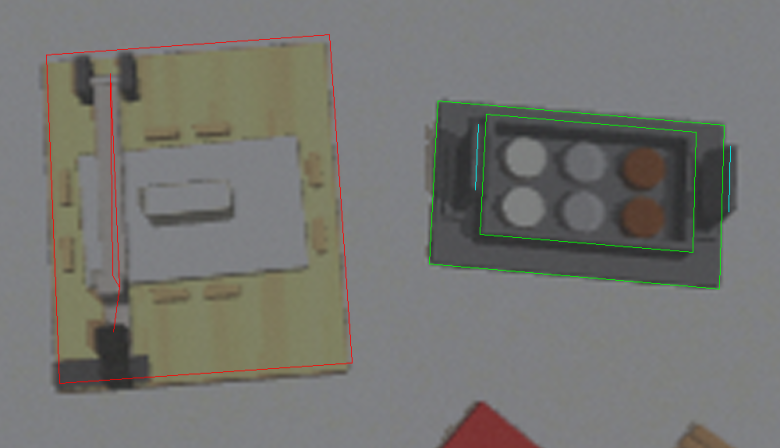

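View pics/ov_scene.png

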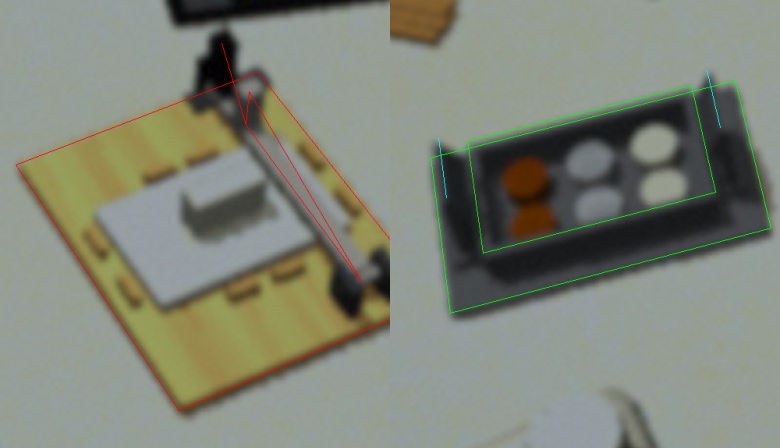

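```bash
cat >> h.py <<'E'
from scipy.spatial.transform import Rotation as Ro
CO=np.array([520.5,214.]);CY=np.radians(4.5)
TO=np.array([534.,-208.]);TY=np.radians(-4.9)
def w(o,a,p): return o+np.array([np.cos(a)*p[0]-np.sin(a)*p[1],np.sin(a)*p[0]+np.cos(a)*p[1]])
def tgt(pos,yaw_y=None,pitch=0,R=None):
    """pos: TCP target mm; yaw_y: world angle (deg) of tool y; prints the shift/turn in tool axes"""
    st=get_state();R0=Ro.from_quat(st["tcp_rot"])
    if R is None:
        a=np.radians(yaw_y);y=np.array([np.cos(a),np.sin(a),0]);z=np.array([0,0,-1.]);x=np.cross(y,z)
        R=Ro.from_matrix(np.c_[x,y,z])
    d=R0.inv().apply(np.array(pos)-st["ee_pos"])/1000
    r=(R0.inv()*R).as_rotvec(degrees=True)
    print("shift",d.round(4),"turn",r.round(2)," clock",round(st["clock"],2),"q",st["qpos"].round(2),"gap",round(st["finger_gap"],3))
    return R
E
python3 - <<'E'
from h import *
p=w(CO,CY,(-84,45));print(p);tgt([*p,150],94.5)
E
```

```text
[433.22828466 252.27071598]
shift [-0.3675 -0.3087  0.1032] turn [-3.000e-02 -1.000e-02 -1.716e+01]  clock 0.3 q [-1.42  0.63  0.04  1.52 -0.03  1.   -0.02] gap 0.997
```

Emit:
drive_tool(
  rows=[1,-0.3675,-0.3087,0.1032,0,0,-17.2,1,-0.3675,-0.3087,0.1032,0,0,-17.2,1,-0.3675,-0.3087,0.1032,0,0,-17.2,1,-0.3675,-0.3087,0.1032,0,0,-17.2,1,-0.3675,-0.3087,0.1032,0,0,-17.2,1,-0.3675,-0.3087,0.1032,0,0,-17.2,1,-0.3675,-0.3087,0.1032,0,0,-17.2,1,-0.3675,-0.3087,0.1032,0,0,-17.2,1,-0.3675,-0.3087,0.1032,0,0,-17.2,1,-0.3675,-0.3087,0.1032,0,0,-17.2],
  squeeze=30,
)

```text
clock: 1.55
ee_pos: [433.1, 253.1, 150.2]
tcp_rot: [-0.04, 0.999, 0.0, -0.0]
wrist_force: [0.4, 0.4, -0.0]
finger_gap: 1.001
```

Run:
```python
from h import *
p=w(CO,CY,(-84,45));tgt([*p,150],94.5)
b=[]
st=get_state();R=Ro.from_quat(st["tcp_rot"]);tip=st["ee_pos"]+R.apply([0,0,9.])
for n in("scene","top"):
    s=snapshot(n);im=s["pixels"][:,:,::-1].copy();q=proj(s,[tip,[*p,57]]);print(n,q.round(1))
    x,y=(q[0]).astype(int);x=min(max(x,80),560);y=min(max(y,80),400)
    k=5;g=cv2.convertScaleAbs(cv2.resize(im[y-60:y+60,x-40:x+40],None,fx=k,fy=k,interpolation=cv2.INTER_CUBIC),alpha=1.5)
    for i,c in((0,(0,0,255)),(1,(0,255,0))):
        cv2.circle(g,tuple(((q[i]-[x-40,y-60]+.5)*k).astype(int)),3,c,-1)
    b.append(g)
cv2.imwrite("pics/a1.png",np.hstack(b))
```

```text
shift [-0.0001 -0.0009  0.0002] turn [ 0.05 -0.01  0.04]  clock 1.55 q [-0.53  0.57 -0.07  2.02  0.07  0.54  0.99] gap 1.001
scene [[368.1 203.4]
 [365.4 229.2]]
top [[247.7 224.6]
 [253.6 232.4]]
```

View pics/a1.png

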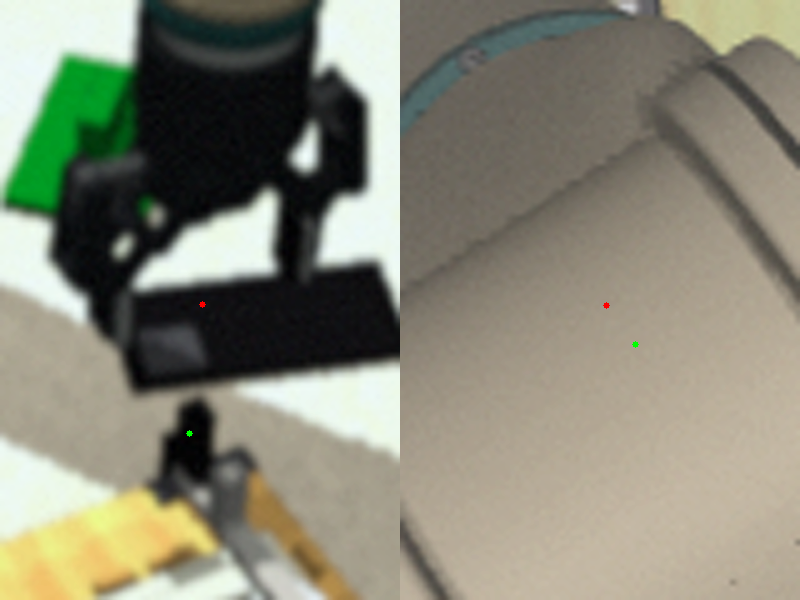

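The scene view shows the open jaws straddling the tab grip, which is at crop (195,430). The projected knob point falls within about 1 px of it, so I descend and pinch.

Emit:
drive_tool(
  rows=[1,0,0,0.045,0,0,0,1,0,0,0.09,0,0,0,1,0,0,0.09,0,0,0,1,0,0,0.09,0,0,0,-1,0,0,0.09,0,0,0,-1,0,0,0.09,0,0,0,-1,0,0,0.09,0,0,0,-1,0,0,0.09,0,0,0,-1,0,0,0.09,0,0,0,-1,0,0,0.09,0,0,0],
  squeeze=30,
)

```text
clock: 2.9
ee_pos: [433.5, 254.4, 60.7]
tcp_rot: [-0.04, 0.999, 0.001, 0.001]
wrist_force: [-1.3, 4.9, 5.5]
finger_gap: 0.159
```

Emit:
drive_tool(
  rows=[-1,0,0.01,0,0,0,0,-1,0,0.02,0,0,0,0,-1,0,0.031,0,0,0,0,-1,0,0.031,0,0,0,0,-1,0,0.031,0,0,0,0],
)

```text
clock: 3.52
ee_pos: [431.1, 284.3, 60.7]
tcp_rot: [-0.04, 0.999, 0.001, 0.001]
wrist_force: [-0.4, 1.1, 7.1]
finger_gap: 0.156
```

Emit:
drive_tool(
  rows=[0.3,0,0,0,0,0,0,0.3,0,0,0,0,0,0,0.3,0,0,0,0,0,0,1,0,0,-0.05,0,0,0,1,0,0,-0.09,0,0,0,1,0,0,-0.09,0,0,0],
)

```text
clock: 4.28
ee_pos: [432.5, 284.4, 152.7]
tcp_rot: [-0.039, 0.999, 0.002, 0.002]
wrist_force: [-0.1, -0.2, -0.0]
finger_gap: 0.997
```

Run:
```python
from h import *
p=w(CO,CY,(-50,45));print(p);tgt([p[0],p[1]+2,110],94.5)
s=snapshot("scene");im=s["pixels"][:,:,::-1];q=proj(s,[[*p,50],[*w(CO,CY,(-84,75)),57]]);print(q)
k=5;x,y=330,200;g=cv2.convertScaleAbs(cv2.resize(im[y:y+100,x:x+110],None,fx=k,fy=k,interpolation=cv2.INTER_CUBIC),alpha=1.5)
for a in q: cv2.circle(g,tuple(((a-[x,y]+.5)*k).astype(int)),3,(0,0,255),-1)
cv2.imwrite("pics/a2.png",g)
```

```text
[467.12347401 254.93832523]
shift [-0.0321 -0.0303  0.0428] turn [0.17 0.29 0.03]  clock 4.28 q [-0.59  0.59 -0.06  1.99  0.06  0.57  0.95] gap 0.997
[[372.57943748 240.73156239]
 [376.31306842 225.09296834]]
```

View pics/a2.png

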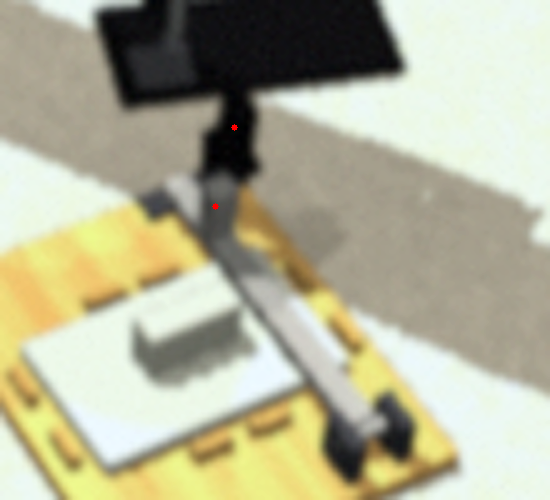

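Emit:
drive_tool(
  rows=[0.3,-0.032,-0.03,0.02,0.17,0.29,0,0.3,-0.032,-0.03,0.043,0.17,0.29,0,0.3,-0.032,-0.03,0.075,0.17,0.29,0,0.3,-0.032,-0.03,0.1,0.17,0.29,0,0.3,-0.032,-0.03,0.1,0.17,0.29,0,-1,-0.032,-0.03,0.1,0.17,0.29,0,-1,-0.032,-0.03,0.1,0.17,0.29,0,-1,-0.032,-0.03,0.1,0.17,0.29,0,-1,-0.032,-0.03,0.1,0.17,0.29,0],
  squeeze=25,
)

```text
clock: 5.45
ee_pos: [465.5, 257.2, 51.0]
tcp_rot: [-0.04, 0.999, -0.001, -0.002]
wrist_force: [-0.7, 3.6, 3.9]
finger_gap: 0.162
```

Run:
```python
from h import *
st=get_state();print(st["ee_pos"],st["finger_gap"],st["wrist_force"])
s=snapshot("scene");im=s["pixels"][:,:,::-1]
k=5;x,y=330,180;g=cv2.convertScaleAbs(cv2.resize(im[y:y+110,x:x+110],None,fx=k,fy=k,interpolation=cv2.INTER_CUBIC),alpha=1.5)
cv2.imwrite("pics/a3.png",g)
```

```text
[465.54099634 257.18731383  50.98334803] 0.16182398354552774 [-0.70892403  3.61735033  3.89461894]
```

View pics/a3.png

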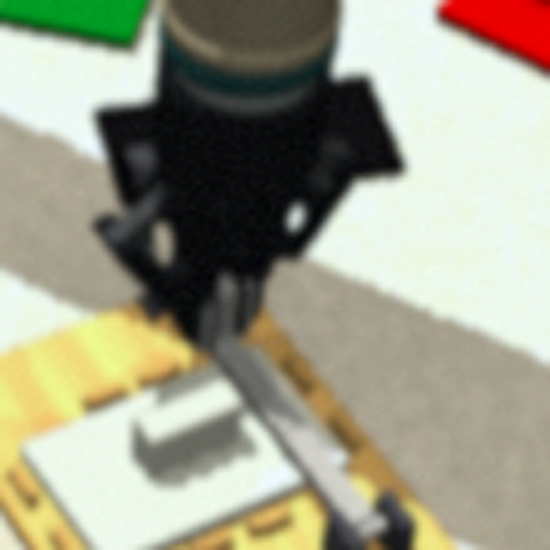

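Pinched the bar knob, gap 13.8 mm. Now I lead it along the hinge arc with the tool vertical, so the knob can pivot between the pads.

Emit:
drive_tool(
  rows=[-1,-0.003,0,-0.013,0,0,0,-1,-0.0095,0,-0.0315,0,0,0,-1,-0.019,0,-0.049,0,0,0,-1,-0.031,0,-0.065,0,0,0,-1,-0.045,0,-0.0785,0,0,0,-1,-0.061,0,-0.09,0,0,0,-1,-0.078,0,-0.099,0,0,0,-1,-0.078,0,-0.099,0,0,0],
)

```text
clock: 6.5
ee_pos: [543.3, 263.4, 150.4]
tcp_rot: [-0.039, 0.999, -0.001, -0.003]
wrist_force: [-3.3, 3.0, 7.0]
finger_gap: 0.164
```

Run:
```python
from h import *
st=get_state();print(st["ee_pos"],st["finger_gap"],st["wrist_force"],st["wrist_torque"],st["qpos"].round(2))
s=snapshot("scene");im=s["pixels"][:,:,::-1]
k=5;x,y=330,150;g=cv2.convertScaleAbs(cv2.resize(im[y:y+110+30,x:x+110],None,fx=4,fy=4,interpolation=cv2.INTER_CUBIC),alpha=1.5)
cv2.imwrite("pics/a4.png",g)
```

```text
[543.27343933 263.36539093 150.3546407 ] 0.16356134906506253 [-3.33374423  3.0472271   6.98778034] [ 0.59841048  0.70671312 -0.01304333] [-0.45  0.69 -0.08  1.74  0.08  0.72  1.08]
```

View pics/a4.png

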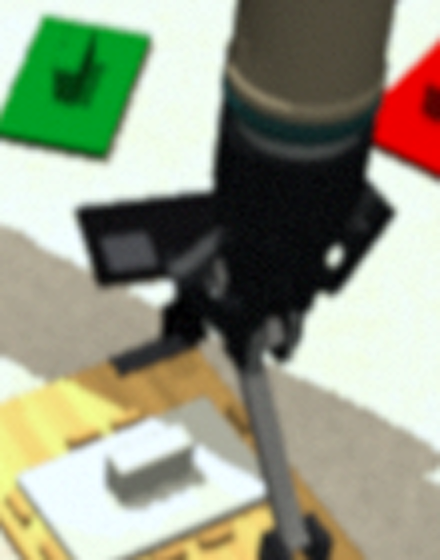

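Emit:
drive_tool(
  rows=[-1,-0.019,0,-0.0065,0,0,0,-1,-0.0385,0,-0.01,0,0,0,-1,-0.058,0,-0.0105,0,0,0,-1,-0.078,0,-0.008,0,0,0,-1,-0.097,0,-0.003,0,0,0,-1,-0.1125,0,0.004,0,0,0,-1,-0.115,0,0.006,0,0,0,-1,-0.115,0,0.006,0,0,0],
)

```text
clock: 7.55
ee_pos: [659.3, 272.7, 143.8]
tcp_rot: [-0.04, 0.999, -0.0, -0.001]
wrist_force: [2.0, 3.3, 4.5]
finger_gap: 0.16
```

Run:
```python
from h import *
st=get_state();print(st["ee_pos"],st["finger_gap"],st["wrist_force"],st["wrist_torque"],st["qpos"].round(2))
s=snapshot("scene");im=s["pixels"][:,:,::-1]
k=5;x,y=330,150;g=cv2.convertScaleAbs(cv2.resize(im[y:y+110+30,x:x+110],None,fx=4,fy=4,interpolation=cv2.INTER_CUBIC),alpha=1.5)
cv2.imwrite("pics/a5.png",g)
```

```text
[659.26735709 272.69654568 143.79935108] 0.15980041329537062 [1.99079514 3.26556763 4.45765695] [ 0.72925773 -0.14112582 -0.03551395] [-0.39  0.84 -0.08  1.41  0.08  0.9   1.16]
```

View pics/a5.png

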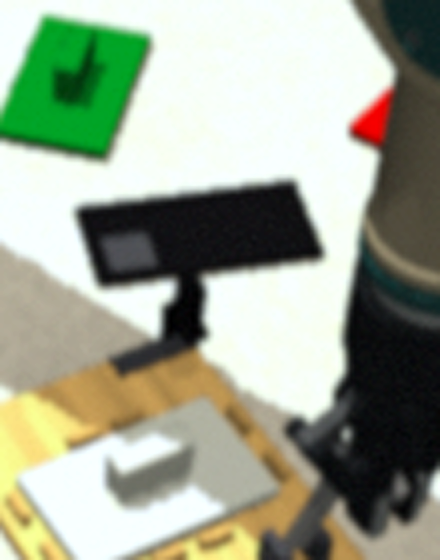

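Emit:
drive_tool(
  rows=[0.4,0,0,0,0,0,0,0.4,0,0,0,0,0,0,0.4,0,0,0,0,0,0,1,0,0,-0.04,0,0,0,1,0,0,-0.1,0,0,0,1,0,0,-0.1,0,0,0],
)

```text
clock: 8.35
ee_pos: [661.4, 273.0, 248.0]
tcp_rot: [-0.039, 0.999, 0.0, 0.002]
wrist_force: [0.2, -0.1, -0.0]
finger_gap: 1.002
```

Run:
```python
from h import *
st=get_state();print(st["ee_pos"],st["finger_gap"],st["wrist_force"])
for n in("scene","top"):
    s=snapshot(n);im=s["pixels"][:,:,::-1];cv2.imwrite(f"pics/b_{n}.png",im)
g=[]
for n,(x,y) in(("scene",(300,190)),("top",(215,140))):
    g.append(cv2.convertScaleAbs(cv2.resize(cv2.imread(f"pics/b_{n}.png")[y:y+140,x:x+130],None,fx=3,fy=3,interpolation=cv2.INTER_CUBIC),alpha=1.5))
cv2.imwrite("pics/b.png",np.hstack(g))
```

```text
[661.39388538 272.98694163 248.0224999 ] 1.0023213559795139 [ 0.22024898 -0.05047264 -0.01965502]
```

View pics/b.png

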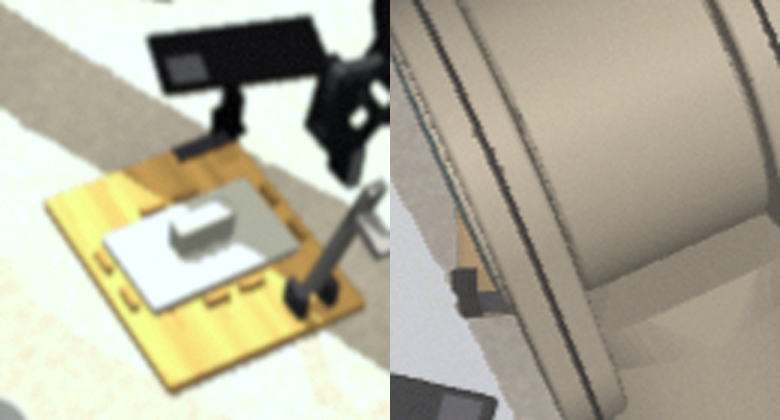

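Run:
```python
from h import *
s=snapshot("scene")
c=np.array([[105,243],[240,178],[298,245],[157,310]])/3+[300,190]-.33
P=ray(s,c,[22,22,22,22]);print(P.round(1),P.mean(0))
a=P[1]-P[0];b=P[2]-P[3];print(np.linalg.norm(a),np.linalg.norm(b),np.degrees(np.arctan2(a[1],a[0])),np.degrees(np.arctan2(b[1],b[0])))
a=P[3]-P[0];b=P[2]-P[1];print(np.linalg.norm(a),np.linalg.norm(b),np.degrees(np.arctan2(a[1],a[0])),np.degrees(np.arctan2(b[1],b[0])))
r=np.array([[170,223],[232,203],[236,215],[175,237]])/3+[300,190]-.33
Q=ray(s,r,52);print(Q.round(1),Q.mean(0))
t=cv2.imread("pics/top0.png")
# rib top in initial top picture (crop c1 coords)
class D(dict):pass
st=snapshot("top")
r=np.array([[143,192],[237,185],[239,219],[147,222]])/4+[224,145]-.4
Q=ray(st,r,52);print("top rib",Q.round(1),Q.mean(0))
p=w(CO,CY,(0,0));tgt([p[0],p[1]+3,150],4.5);tgt([p[0],p[1]+3,150],184.5)
```

```text
[[495.2 146.8]
 [475.2 271.9]
 [553.  281.9]
 [568.1 156.7]] [522.84902297 214.32222863]
126.61651768866267 126.05051192816741 99.07722448177061 96.88337469910421
73.55454399687824 78.39608112000163 7.7057502594936835 7.3091018146637055
[[518.2 189. ]
 [518.2 240.6]
 [530.  238.1]
 [531.9 186.7]] [524.58453056 213.5974676 ]
top rib [[524.3 242.9]
 [528.5 190.7]
 [509.  189.2]
 [507.1 240.2]] [517.2076423  215.73424986]
shift [ 0.1402 -0.043   0.0919] turn [-0.54 -0.17 90.04]  clock 8.55 q [-0.39  0.74 -0.09  1.32  0.07  1.09  1.17] gap 1.001
shift [ 0.1402 -0.043   0.0919] turn [  0.17  -0.54 -89.96]  clock 8.55 q [-0.39  0.74 -0.09  1.32  0.07  1.09  1.17] gap 1.001
```

Emit:
drive_tool(
  rows=[1,0.04,-0.012,0,0,0,10,1,0.09,-0.03,0,0,0,20,1,0.14,-0.043,0,0,0,30,1,0.14,-0.043,0,0,0,40,1,0.14,-0.043,0.02,0,0,50,1,0.14,-0.043,0.04,0,0,60,1,0.14,-0.043,0.06,0,0,70,1,0.14,-0.043,0.09,0,0,80,1,0.14,-0.043,0.092,0,0,90,1,0.14,-0.043,0.092,0,0,90],
)

```text
clock: 9.8
ee_pos: [520.7, 217.3, 149.3]
tcp_rot: [0.678, 0.735, -0.005, -0.001]
wrist_force: [0.6, -0.2, 0.4]
finger_gap: 0.996
```

Run:
```python
from h import *
tgt([521,216,130],4.5)
s=snapshot("scene");im=s["pixels"][:,:,::-1]
k=4;x,y=310,150;g=cv2.convertScaleAbs(cv2.resize(im[y:y+150,x:x+130],None,fx=4,fy=4,interpolation=cv2.INTER_CUBIC),alpha=1.5)
cv2.imwrite("pics/a6.png",g)
```

```text
shift [-0.0012  0.0004  0.0193] turn [-0.47  0.29  0.16]  clock 9.8 q [-0.64  0.67  0.31  1.86 -0.3   0.67 -0.08] gap 0.996
```

View pics/a6.png

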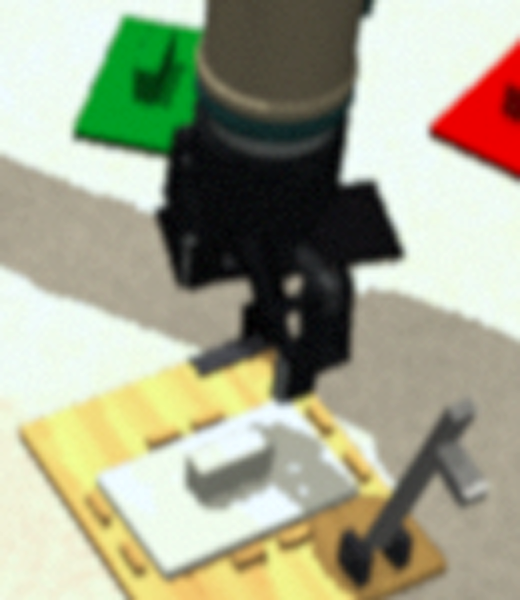

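Emit:
drive_tool(
  rows=[0.2,-0.001,0.0005,0.05,-0.45,0.3,0,0.2,-0.001,0.0005,0.09,-0.45,0.3,0,0.2,-0.001,0.0005,0.102,-0.45,0.3,0,0.2,-0.001,0.0005,0.102,-0.45,0.3,0,-1,-0.001,0.0005,0.102,-0.45,0.3,0,-1,-0.001,0.0005,0.102,-0.45,0.3,0,-1,-0.001,0.0005,0.102,-0.45,0.3,0,-1,-0.001,0.0005,0.102,-0.45,0.3,0,-1,-0.001,0.0005,0.102,-0.45,0.3,0],
  squeeze=60,
)

```text
clock: 10.98
ee_pos: [522.8, 216.9, 50.6]
tcp_rot: [0.678, 0.735, 0.003, 0.0]
wrist_force: [-1.1, -0.0, 7.3]
finger_gap: 0.194
```

Run:
```python
from h import *
tgt([521,216,47],4.5);st=get_state();print(st["ee_pos"],st["wrist_force"],st["wrist_torque"])
```

```text
shift [-0.0008 -0.0019  0.0036] turn [ 0.29 -0.19  0.07]  clock 10.97 q [-0.58  0.82  0.22  1.91 -0.37  0.45 -0.02] gap 0.194
[522.77105626 216.91792151  50.56236253] [-1.1302226  -0.03278045  7.32380045] [-0.05215358  0.34664625  0.05412476]
```

Emit:
drive_tool(
  rows=[-1,0,0,-0.02,0,0,0,-1,0,0,-0.05,0,0,0,-1,0,0,-0.09,0,0,0,-1,0,0,-0.11,0,0,0,-1,0,0,-0.11,0,0,0],
)

```text
clock: 11.6
ee_pos: [522.7, 216.7, 160.8]
tcp_rot: [0.678, 0.735, 0.004, 0.001]
wrist_force: [-0.4, 0.6, -1.3]
finger_gap: 0.197
```

Run:
```python
from h import *
print(get_state()["wrist_force"],get_state()["wrist_torque"])
tgt([TO[0],TO[1],160],-4.9)
s=snapshot("scene");im=s["pixels"][:,:,::-1]
x,y=290,150;g=cv2.convertScaleAbs(cv2.resize(im[y:y+150,x:x+150],None,fx=4,fy=4,interpolation=cv2.INTER_CUBIC),alpha=1.5)
cv2.imwrite("pics/a7.png",g)
```

```text
[-0.40361763  0.59211314 -1.30542354] [ 0.00819374  0.01211521 -0.03922588]
shift [-0.4243 -0.0226 -0.0009] turn [ 0.36 -0.25  9.47]  clock 11.6 q [-0.64  0.65  0.31  1.86 -0.3   0.68 -0.07] gap 0.197
```

View pics/a7.png

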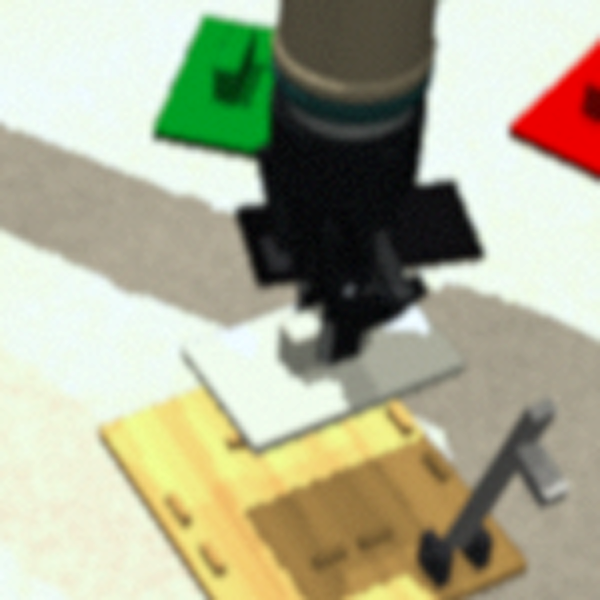

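Cover lifted level. I carry it over the tray at height; its underside is about 120 mm, above the jar.

Emit:
drive_tool(
  rows=[-1,-0.03,-0.002,0,0,0,1,-1,-0.08,-0.004,0,0,0,2,-1,-0.13,-0.007,0,0,0,3,-1,-0.18,-0.01,0,0,0,4,-1,-0.235,-0.0125,0,0,0,5,-1,-0.29,-0.0155,0,0,0,6.5,-1,-0.345,-0.0185,0,0,0,8,-1,-0.395,-0.021,0,0,0,9,-1,-0.42,-0.0225,0,0,0,9.5,-1,-0.424,-0.0225,0,0,0,9.5],
)

```text
clock: 12.9
ee_pos: [531.5, -210.4, 156.6]
tcp_rot: [0.738, 0.674, 0.001, -0.001]
wrist_force: [0.5, 0.6, -2.4]
finger_gap: 0.195
```

Run:
```python
from h import *
tgt([TO[0],TO[1],160],-4.9)
g=[]
for n,(x,y) in(("scene",(105,230)),("top",(400,110))):
    s=snapshot(n);im=s["pixels"][:,:,::-1]
    cv2.imwrite(f"pics/d_{n}.png",im)
    g.append(cv2.convertScaleAbs(cv2.resize(im[y:y+150,x:x+150],None,fx=4,fy=4,interpolation=cv2.INTER_CUBIC),alpha=1.5))
cv2.imwrite("pics/a8.png",g[0]);cv2.imwrite("pics/a8t.png",g[1])
```

```text
shift [ 0.0026  0.0022 -0.0034] turn [ 0.01 -0.12 -0.27]  clock 12.9 q [ 0.15  0.66  0.29  1.84 -0.28  0.68  0.51] gap 0.195
```

View pics/a8.png

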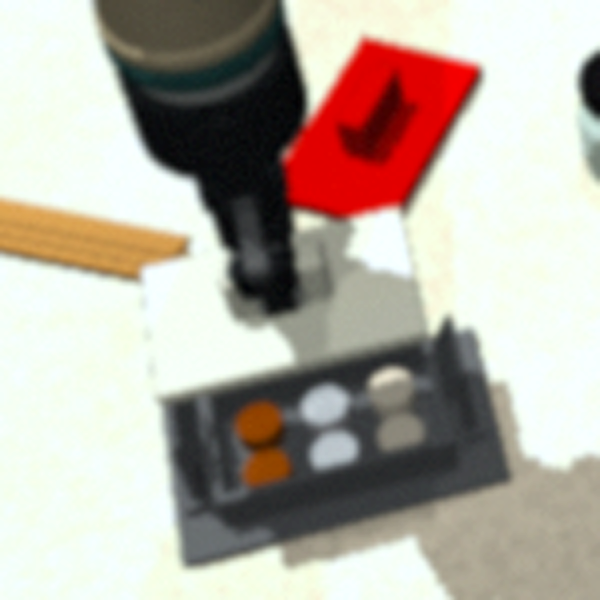

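View pics/a8t.png

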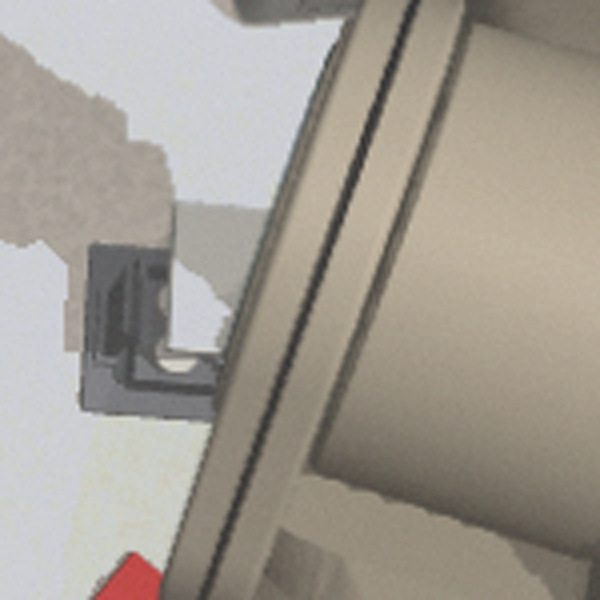

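Run:
```python
from h import *
s=snapshot("scene")
c=(np.array([[143,264],[160,397],[424,340],[405,207]])+.5)/4+[105,230]-.5
P=ray(s,c,128);print(P.round(1),P.mean(0).round(1));
for i,j in((1,0),(2,3),(1,2),(0,3)):
    a=P[j]-P[i];print(np.linalg.norm(a).round(1),np.degrees(np.arctan2(a[1],a[0])).round(1))
s=snapshot("top");e=(np.array([[174,203],[173,348]])+.5)/4+[400,110]-.5;print("top end edge",ray(s,e,128).round(1))
for n,(x,y),f in(("scene",(143,300),8),("top",(415,160),8)):
    im=cv2.imread(f"pics/{n}0.png");cv2.imwrite(f"pics/t_{n}.png",cv2.convertScaleAbs(cv2.resize(im[y:y+73,x:x+96],None,fx=f,fy=f,interpolation=cv2.INTER_CUBIC),alpha=2.))
```

```text
[[ 485.7 -271. ]
 [ 566.9 -277.6]
 [ 582.6 -153.7]
 [ 500.2 -141.5]] [ 533.8 -211. ]
81.5 175.4
83.3 171.6
125.0 82.8
130.4 83.6
top end edge [[ 574.9 -148.2]
 [ 496.9 -144.6]]
```

View pics/t_scene.png

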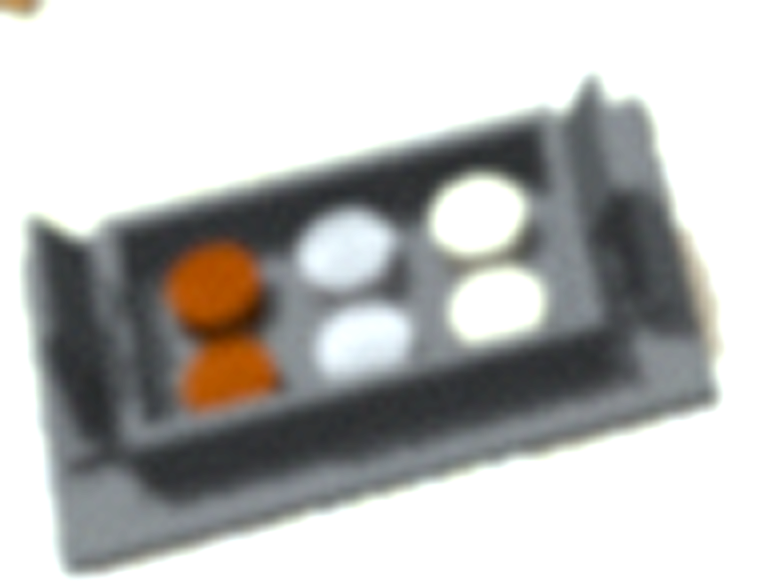

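View pics/t_top.png

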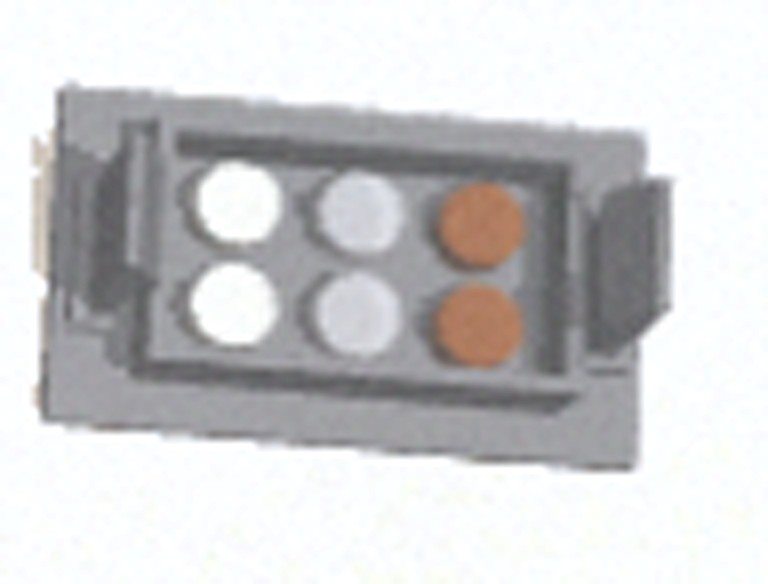

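Run:
```python
from h import *
S={n:snapshot(n) for n in("scene","top")}
org={"scene":(143,300),"top":(415,160)}
def m(n,pts,z,name):
    P=ray(S[n],(np.array(pts)+.5)/8+org[n]-.5,z);print(n,name,P.round(1).tolist(),"mean",P.mean(0).round(1))
    for i in range(len(P)-1):
        a=P[i+1]-P[i];print("   ",np.linalg.norm(a).round(1),np.degrees(np.arctan2(a[1],a[0])).round(1))
for z in(0,6): 
    m("top",[(62,85),(645,135),(633,468),(42,420)],z,f"foot z{z}")
m("scene",[(68,572),(715,402)],0,"front foot edge")
m("scene",[(640,100),(715,395)],5,"right foot edge")
m("scene",[(105,218),(552,108),(608,332),(128,450)],30,"rim")
m("top",[(128,120),(577,165),(574,388),(132,362)],30,"rim")
# discs centres (6) z? give yaw
d=dict(scene=[(213,290),(230,372),(347,248),(364,340),(478,215),(497,300)],top=[(480,325),(480,223),(357,313),(359,213),(233,304),(238,202)])
for n in d: m(n,d[n],6,"discs")
```

```text
top foot z0 [[594.1, -129.3], [580.1, -298.3], [481.0, -289.2], [494.0, -120.5]] mean [ 537.3 -209.3]
    169.6 -94.8
    99.5 174.8
    169.2 85.6
top foot z6 [[592.2, -128.1], [578.2, -296.2], [479.7, -287.2], [492.6, -119.4]] mean [ 535.7 -207.7]
    168.7 -94.8
    99.0 174.8
    168.3 85.6
scene front foot edge [[578.0, -296.0], [592.4, -129.1]] mean [ 585.2 -212.5]
    167.5 85.1
scene right foot edge [[496.2, -121.4], [593.5, -128.9]] mean [ 544.9 -125.1]
    97.5 -4.4
scene rim [[497.4, -264.0], [508.0, -145.9], [581.0, -150.7], [568.7, -272.3]] mean [ 538.8 -208.2]
    118.6 84.9
    73.2 -3.8
    122.2 -95.8
top rim [[574.3, -141.8], [561.9, -268.3], [497.1, -264.0], [503.8, -140.5]] mean [ 534.3 -203.6]
    127.1 -95.6
    64.9 176.2
    123.6 86.9
scene discs [[513.0, -243.4], [539.6, -244.6], [513.6, -207.3], [543.3, -209.8], [516.6, -172.2], [544.6, -174.2]] mean [ 528.4 -208.6]
    26.6 -2.7
    45.5 124.9
    29.8 -4.8
    46.1 125.3
    28.0 -4.2
top discs [[521.3, -245.6], [551.5, -247.1], [524.6, -210.5], [554.3, -212.4], [527.0, -175.1], [557.4, -177.7]] mean [ 539.4 -211.4]
    30.3 -2.8
    45.4 126.4
    29.8 -3.6
    46.2 126.2
    30.4 -4.9
```

Run:
```python
from h import *
print(get_state()["ee_pos"]);tgt([535.2,-207.7,108],-4.9)
```

```text
[ 533.00417817 -206.2948875   157.64062123]
shift [-0.0014  0.0022  0.0496] turn [ 0.1  -0.22  0.1 ]  clock 13.2 q [ 0.14  0.66  0.29  1.84 -0.28  0.68  0.51] gap 0.2
```

Emit:
drive_tool(
  rows=[-1,-0.001,0.002,0.025,0.1,-0.2,0,-1,-0.0015,0.002,0.049,0.1,-0.2,0,-1,-0.0015,0.002,0.049,0.1,-0.2,0,-1,-0.0015,0.002,0.049,0.1,-0.2,0,-1,-0.0015,0.002,0.049,0.1,-0.2,0],
)

```text
clock: 13.82
ee_pos: [535.5, -209.9, 110.0]
tcp_rot: [0.737, 0.676, 0.0, 0.001]
wrist_force: [0.5, -0.2, -0.9]
finger_gap: 0.196
```

Run:
```python
from h import *
print(get_state()["ee_pos"]);tgt([535.2,-207.7,108],-4.9)
for n,(x,y) in(("scene",(125,270)),("top",(400,140))):
    s=snapshot(n);im=s["pixels"][:,:,::-1]
    cv2.imwrite(f"pics/e_{n}.png",cv2.convertScaleAbs(cv2.resize(im[y:y+100,x:x+120],None,fx=6,fy=6,interpolation=cv2.INTER_CUBIC),alpha=1.5))
print(get_state()["ee_pos"])
```

```text
[ 535.52417967 -209.88712353  110.01746518]
shift [ 0.0022 -0.0005  0.002 ] turn [ 0.14  0.07 -0.03]  clock 13.82 q [ 0.16  0.73  0.26  1.86 -0.31  0.59  0.53] gap 0.196
[ 535.34007991 -209.89753748  109.80172276]
```

View pics/e_scene.png

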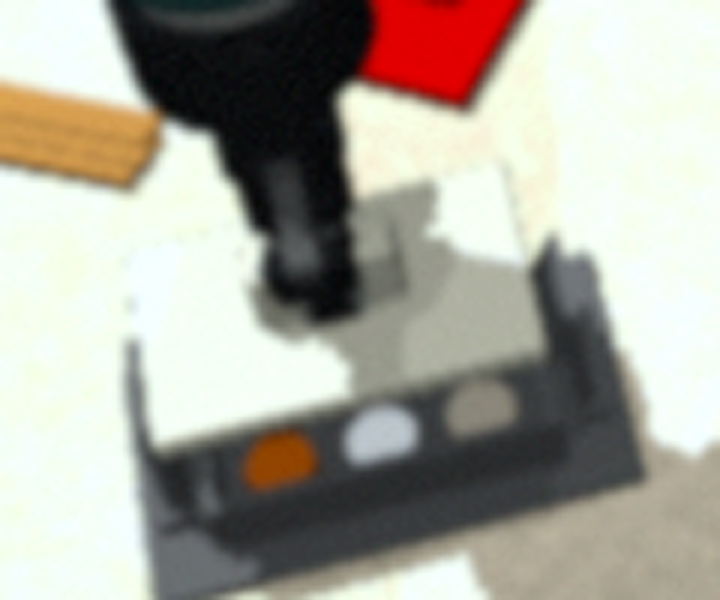

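View pics/e_top.png

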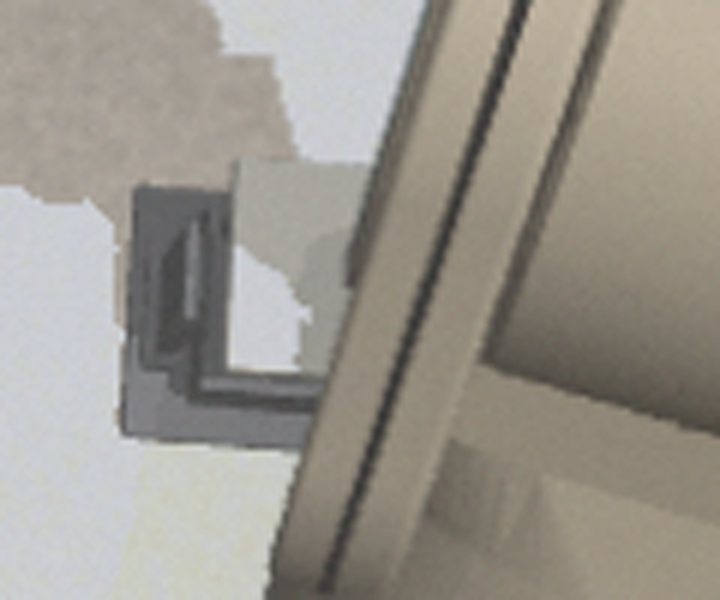

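Run:
```python
from h import *
s=snapshot("scene");z=81.4
def pr(P):
    print(P.round(1).tolist(),P.mean(0).round(1))
    for i in range(len(P)-1):
        a=P[i+1]-P[i];print("   ",np.linalg.norm(a).round(1),np.degrees(np.arctan2(a[1],a[0])).round(1))
pr(ray(s,(np.array([(158,446),(546,357),(508,167),(127,250)])+.5)/6+[125,270]-.5,z))
t=snapshot("top")
P=ray(t,(np.array([(240,160),(228,372)])+.5)/6+[400,140]-.5,z);pr(P)
a=np.radians(-4.9);print("centre from top",P.mean(0)-65*np.array([-np.sin(a),np.cos(a)]))
# front rim outer edge / foot in the top now
pr(ray(t,(np.array([(135,187),(122,435)])+.5)/6+[400,140]-.5,6))
print(get_state()["ee_pos"])
```

```text
[[571.4, -276.9], [585.9, -151.2], [505.7, -142.8], [490.4, -271.9]] [ 538.3 -210.7]
    126.5 83.4
    80.7 174.0
    130.0 -96.7
[[577.3, -151.1], [498.3, -143.9]] [ 537.8 -147.5]
    79.4 174.8
centre from top [ 532.21619409 -212.22024319]
[[590.8, -127.5], [492.5, -119.6]] [ 541.7 -123.6]
    98.6 175.4
[ 535.10184633 -209.90148807  109.4834142 ]
```

Run:
```python
from h import *
print(get_state()["ee_pos"]);tgt([535.4,-206.8,92],-4.9)
```

```text
[ 535.10184633 -209.90148807  109.4834142 ]
shift [0.0031 0.     0.0175] turn [ 0.09  0.05 -0.05]  clock 14.03 q [ 0.16  0.73  0.26  1.86 -0.31  0.59  0.53] gap 0.2
```

Emit:
drive_tool(
  rows=[-1,0.0025,0,0.01,0,0,0,-1,0.0025,0,0.0175,0,0,0,-1,0.0025,0,0.0175,0,0,0,-1,0.0025,0,0.0175,0,0,0],
)

```text
clock: 14.52
ee_pos: [534.9, -207.4, 91.2]
tcp_rot: [0.737, 0.676, -0.0, 0.0]
wrist_force: [-1.0, -0.3, -1.5]
finger_gap: 0.198
```

Run:
```python
from h import *
print(get_state()["ee_pos"],get_state()["wrist_force"]);tgt([535.4,-206.8,92],-4.9)
for n,(x,y) in(("scene",(125,270)),("top",(400,140))):
    s=snapshot(n);im=s["pixels"][:,:,::-1]
    cv2.imwrite(f"pics/f_{n}.png",cv2.convertScaleAbs(cv2.resize(im[y:y+100,x:x+120],None,fx=6,fy=6,interpolation=cv2.INTER_CUBIC),alpha=1.5))
print(get_state()["ee_pos"])
```

```text
[ 534.92042213 -207.43103628   91.22693478] [-0.98839862 -0.26916676 -1.48804009]
shift [ 0.0007  0.0004 -0.0008] turn [ 0.01  0.04 -0.06]  clock 14.53 q [ 0.17  0.76  0.24  1.87 -0.32  0.55  0.53] gap 0.198
[ 535.11704515 -207.41993628   91.50104993]
```

View pics/f_scene.png

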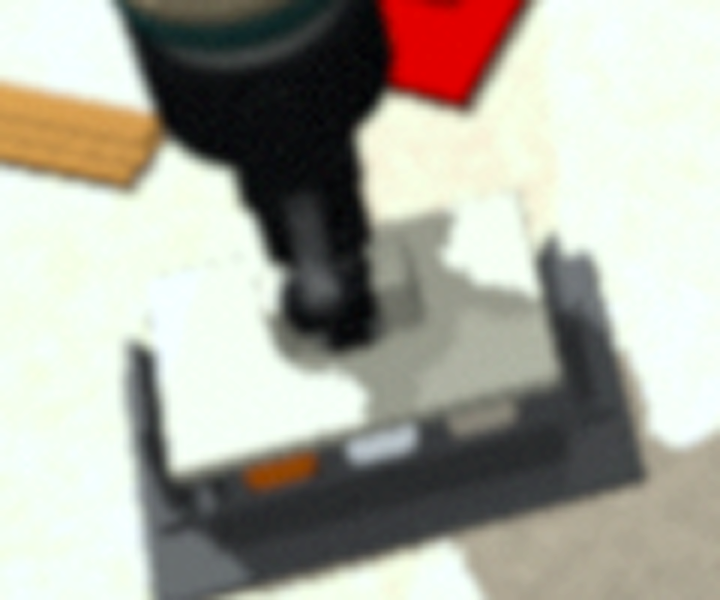

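View pics/f_top.png

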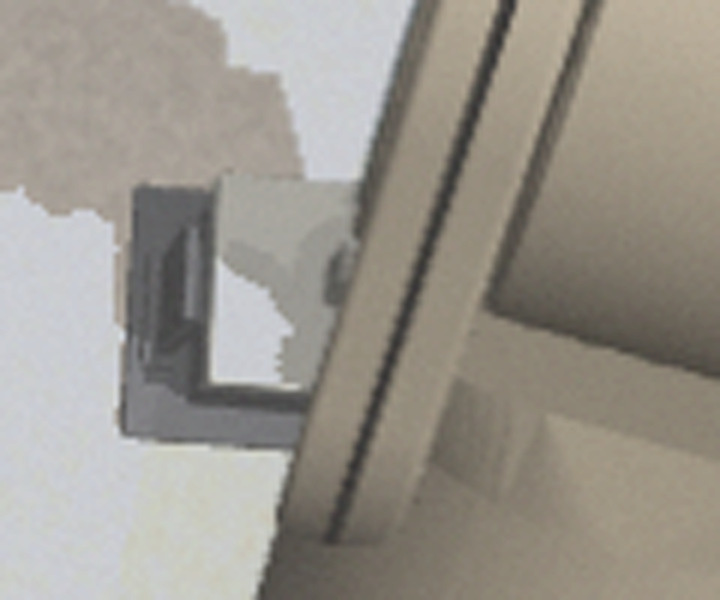

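Run:
```python
from h import *
t=snapshot("top")["pixels"][:,:,::-1];s=snapshot("scene")["pixels"][:,:,::-1]
f=lambda im,x,y,w,h,k:cv2.convertScaleAbs(cv2.resize(im[y:y+h,x:x+w],None,fx=k,fy=k,interpolation=cv2.INTER_CUBIC),alpha=2.2)
cv2.imwrite("pics/g_top.png",f(t,415,165,45,52,11))
cv2.imwrite("pics/g_sc.png",np.hstack([f(s,140,320,36,52,10),f(s,204,300,36,52,10)]))
z=62.7
def pr(P):
    print(P.round(1).tolist(),P.mean(0).round(1))
s=snapshot("scene")
pr(ray(s,(np.array([(175,474),(563,383),(525,193),(150,272)])+.5)/6+[125,270]-.5,z))
t=snapshot("top")
P=ray(t,(np.array([(219,178),(208,384)])+.5)/6+[400,140]-.5,z);pr(P)
a=np.radians(-4.9);print("centre from top",P.mean(0)-65*np.array([-np.sin(a),np.cos(a)]))
print(get_state()["ee_pos"])
```

```text
[[570.9, -275.4], [585.1, -147.8], [504.4, -139.0], [487.8, -267.7]] [ 537.1 -207.5]
[[576.4, -147.4], [498.5, -140.6]] [ 537.5 -144. ]
centre from top [ 531.91522794 -208.78355504]
[ 535.15800633 -207.35746241   91.60116758]
```

View pics/g_top.png

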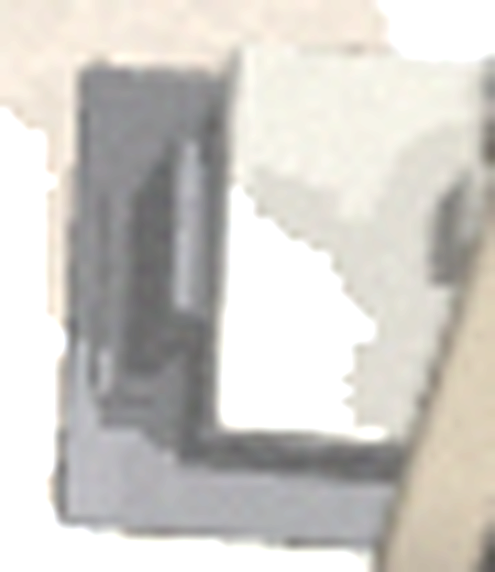

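View pics/g_sc.png

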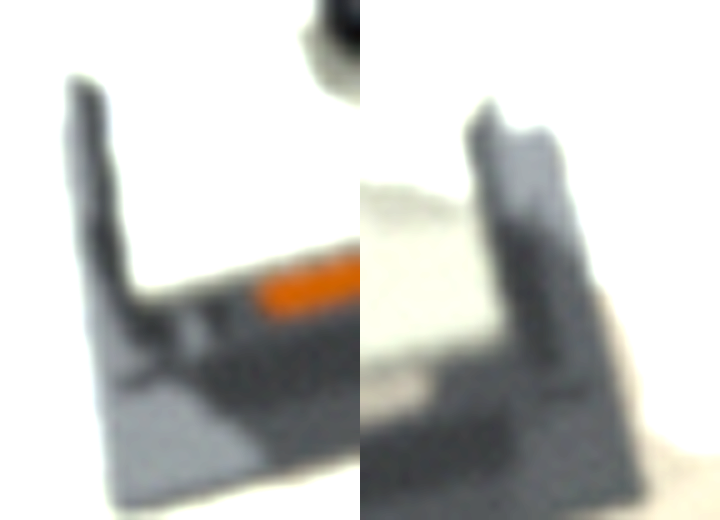

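Run:
```python
from h import *
s=snapshot("scene");t=snapshot("top")
P=np.vstack([ray(s,[[140+82/10-.45,320+76/10-.45],[204+(488-360)/10-.45,300+100/10-.45]],62), ray(t,[[415+190/11-.45,165+138/11-.45]],62)])
a=np.radians(-4.9);R=np.array([[np.cos(a),np.sin(a)],[-np.sin(a),np.cos(a)]])
print(P.round(1)); 
for n,c,idx in(("scene",(537.1,-207.5),(0,1)),("top",(531.9,-208.8),(2,))):
    for i in idx: print(n,"hook pt in cover frame",(R@(P[i]-c)).round(1))
# base/tray alternative: corners of scene in tray frame from initial rim
for n,c in(("foot sc",(535.4,-208.2)),("rim sc",(538.8,-208.2))):print(n,(R@(np.array(c)-[537.1,-207.5])).round(1))
```

```text
[[ 515.9 -277. ]
 [ 526.6 -136. ]
 [ 558.6 -137.5]]
scene hook pt in cover frame [-15.2 -71. ]
scene hook pt in cover frame [-16.6  70.3]
top hook pt in cover frame [20.5 73.3]
foot sc [-1.6 -0.8]
rim sc [ 1.8 -0.6]
```

Both views agree that the tray centre lies about 2 mm farther in +x than the held cover; y is within about 1 mm. I correct that and press down.

Emit:
drive_tool(
  rows=[-1,0.0005,0.002,0,0,0,-0.5,-1,0.0005,0.002,0,0,0,-0.5,-1,0.0005,0.002,0.004,0,0,-0.5,-1,0.0005,0.002,0.008,0,0,-0.5,-1,0.0005,0.002,0.012,0,0,-0.5,-1,0.0005,0.002,0.015,0,0,-0.5,-1,0.0005,0.002,0.018,0,0,-0.5,-1,0.0005,0.002,0.021,0,0,-0.5,-1,0.0005,0.002,0.023,0,0,-0.5,-1,0.0005,0.002,0.023,0,0,-0.5],
  squeeze=90,
)

```text
clock: 16.18
ee_pos: [536.5, -206.5, 68.7]
tcp_rot: [0.734, 0.679, -0.0, -0.0]
wrist_force: [-2.7, 2.1, 7.9]
finger_gap: 0.191
```

Run:
```python
from h import *
st=get_state();print(st["ee_pos"],st["wrist_force"],st["wrist_torque"]);tgt([537,-207,66],-4.5)
f=lambda im,x,y,w,h,k:cv2.convertScaleAbs(cv2.resize(im[y:y+h,x:x+w],None,fx=k,fy=k,interpolation=cv2.INTER_CUBIC),alpha=1.8)
t=snapshot("top")["pixels"][:,:,::-1];s=snapshot("scene")["pixels"][:,:,::-1]
cv2.imwrite("pics/i.png",np.hstack([f(s,135,300,110,80,5),cv2.resize(f(t,415,160,45,80,5),None,fx=1,fy=1)]))
```

```text
[ 536.45344715 -206.46890251   68.70102642] [-2.65683618  2.05167089  7.85846412] [ 0.36625166  0.1661998  -0.00079768]
shift [-0.0005  0.0006  0.0027] turn [-0.04 -0.02  0.05]  clock 16.18 q [ 0.18  0.8   0.22  1.87 -0.33  0.51  0.55] gap 0.191
```

View pics/i.png

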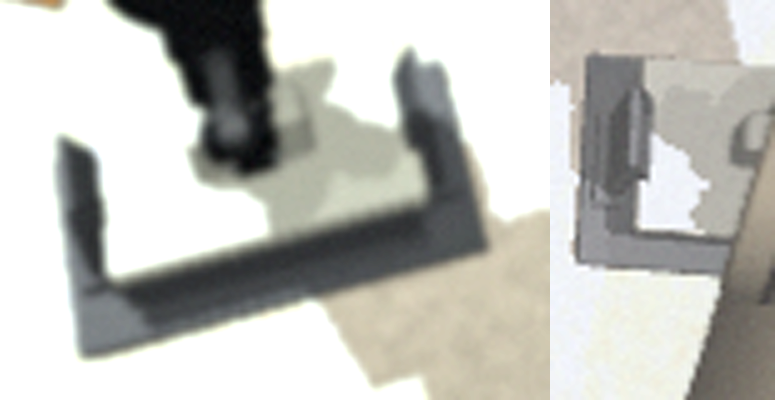

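Emit:
drive_tool(
  rows=[-1,0,0,0.003,0,0,0,-1,0,0,0.006,0,0,0,-1,0,0,0.008,0,0,0,-1,0,0,0.008,0,0,0],
)

```text
clock: 16.77
ee_pos: [536.5, -206.5, 68.4]
tcp_rot: [0.734, 0.679, 0.002, -0.0]
wrist_force: [-16.8, 9.3, 74.0]
finger_gap: 0.192
```

Run:
```python
from h import *
st=get_state();print(st["ee_pos"],st["wrist_force"],st["wrist_torque"])
f=lambda im,x,y,w,h,k:cv2.convertScaleAbs(cv2.resize(im[y:y+h,x:x+w],None,fx=k,fy=k,interpolation=cv2.INTER_CUBIC),alpha=1.8)
t=snapshot("top")["pixels"][:,:,::-1];s=snapshot("scene")["pixels"][:,:,::-1]
cv2.imwrite("pics/j.png",np.hstack([f(s,140,320,40,52,10),f(s,200,300,40,52,10)]))
cv2.imwrite("pics/jt.png",f(t,415,165,45,52,11))
```

```text
[ 536.47022341 -206.53211427   68.42938835] [-16.75202569   9.25009323  74.01694056] [1.90727861 3.63495685 0.09418898]
```

View pics/j.png

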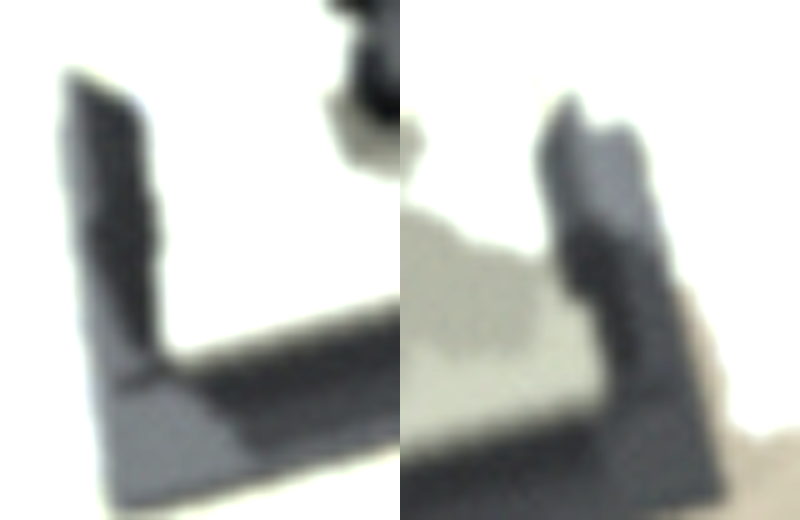

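View pics/jt.png

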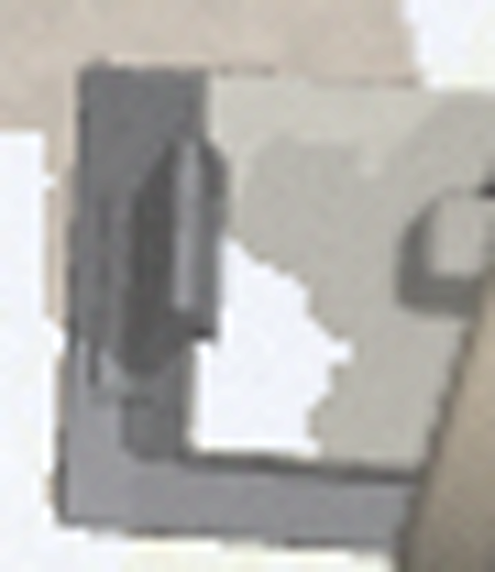

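Forces jumped to 74 N with no further travel, so the cover is bottomed on the rim, and both beaks show over it. I take the push off, still gripping, then check squareness.

Emit:
drive_tool(
  rows=[-1,0,0,-0.006,0,0,0,-1,0,0,-0.008,0,0,0,-1,0,0,-0.008,0,0,0],
)

```text
clock: 17.25
ee_pos: [537.1, -207.0, 68.7]
tcp_rot: [0.734, 0.679, -0.0, 0.0]
wrist_force: [-2.0, 0.9, 12.4]
finger_gap: 0.193
```

Run:
```python
from h import *
st=get_state();print(st["ee_pos"],st["wrist_force"],st["wrist_torque"])
f=lambda im,x,y,w,h,k:cv2.convertScaleAbs(cv2.resize(im[y:y+h,x:x+w],None,fx=k,fy=k,interpolation=cv2.INTER_CUBIC),alpha=1.1)
t=snapshot("top")["pixels"][:,:,::-1];s=snapshot("scene")["pixels"][:,:,::-1]
cv2.imwrite("pics/k.png",f(s,140,300,97,72,8))
```

```text
[ 537.08115457 -206.96186755   68.67220361] [-2.01159946  0.89386956 12.37469542] [0.41034122 0.21412585 0.03009665]
```

View pics/k.png

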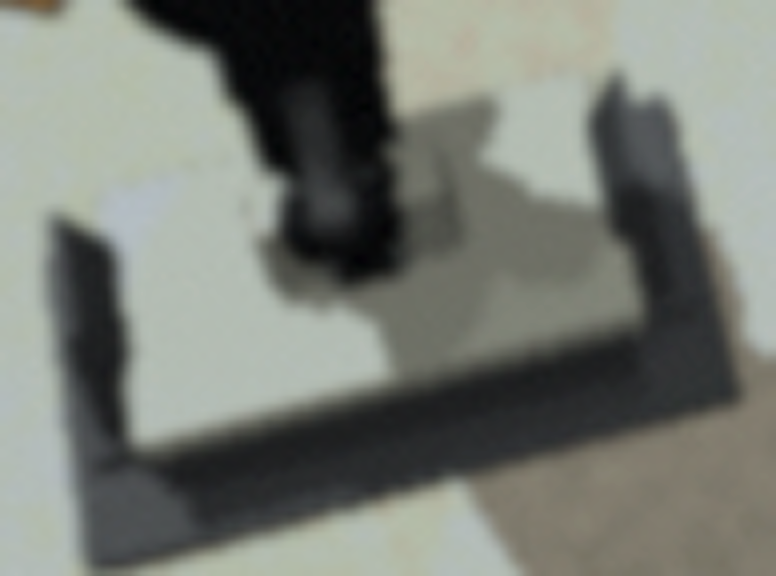

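Run:
```python
from h import *
s=snapshot("scene");t=snapshot("top")
a=np.radians(-4.9);R=np.array([[np.cos(a),np.sin(a)],[-np.sin(a),np.cos(a)]]);c0=np.array([535.4,-208.])
def go(n,cam,p,k,o,z):
    P=ray(cam,(np.array(p)+.5)/k+o-.5,z);d=P[1]-P[0]
    print(n,((P-c0)@R.T).round(1).tolist(),"ang",np.degrees(np.arctan2(d[1],d[0])).round(2))
o8=np.array([140,300.]);o11=np.array([415,165.])
go("sc cover front",s,[(133,449),(642,335)],8,o8,40)
go("sc cover rear",s,[(97,192),(590,78)],8,o8,40)
go("sc foot front",s,[(95,572),(740,402)],8,o8,0)
go("top cover end",t,[(207,75),(190,447)],11,o11,40)
go("top foot end (z6)",t,[(82,65),(62,520)],11,o11,6)
go("top foot end (z10)",t,[(82,65),(62,520)],11,o11,10)
go("top hook top",t,[(190,138),(180,338)],11,o11,62)
go("top beak",t,[(215,165),(213,338)],11,o11,44)
```

```text
sc cover front [[43.6, -64.4], [48.7, 63.3]] ang 82.79
sc cover rear [[-36.4, -64.8], [-33.7, 64.9]] ang 83.93
sc foot front [[50.2, -83.3], [50.1, 83.7]] ang 85.12
top cover end [[37.9, 65.3], [-40.6, 64.7]] ang 175.53
top foot end (z6) [[49.1, 85.1], [-49.6, 83.8]] ang 175.87
top foot end (z10) [[47.7, 85.8], [-50.6, 84.5]] ang 175.87
top hook top [[17.1, 72.2], [-24.3, 72.0]] ang 175.31
top beak [[17.7, 63.5], [-18.6, 62.0]] ang 177.37
```

Emit:
drive_tool(
  rows=[-0.5,0,0,0,0,0,0,0,0,0,0,0,0,0,0.2,0,0,0,0,0,0,0.2,0,0,-0.03,0,0,0,0.2,0,0,-0.08,0,0,0,0.2,0,0,-0.14,0,0,0,0.2,0,0,-0.15,0,0,0],
)

```text
clock: 18.32
ee_pos: [539.1, -208.1, 222.4]
tcp_rot: [0.734, 0.679, 0.002, 0.004]
wrist_force: [0.4, -1.4, -0.1]
finger_gap: 0.603
```

Run:
```python
from h import *
st=get_state();print(st["ee_pos"],st["wrist_force"],st["qpos"].round(2));tgt([420,40,250],-4.5)
```

```text
[ 539.13997884 -208.11421706  222.3570887 ] [ 0.40824964 -1.41557006 -0.10511607] [ 0.11  0.58  0.33  1.77 -0.24  0.82  0.47]
shift [ 0.238  -0.1378 -0.0294] turn [0.46 0.17 0.04]  clock 18.32 q [ 0.11  0.58  0.33  1.77 -0.24  0.82  0.47] gap 0.603
```

Emit:
drive_tool(
  rows=[0.2,0.05,-0.03,-0.01,0,0,0,0.2,0.1,-0.06,-0.02,0,0,0,0.2,0.15,-0.09,-0.03,0,0,0,0.2,0.2,-0.12,-0.03,0,0,0,0.2,0.25,-0.12,-0.03,0,0,0,0.2,0.25,-0.12,-0.03,0,0,0,0.2,0.25,-0.12,-0.03,0,0,0],
)

```text
clock: 19.2
ee_pos: [436.4, 51.2, 247.6]
tcp_rot: [0.734, 0.679, -0.001, 0.0]
wrist_force: [0.7, 0.7, 0.6]
finger_gap: 0.598
```

Run:
```python
from h import *
for n in("scene","top"):
    cv2.imwrite(f"pics/z_{n}.png",snapshot(n)["pixels"][:,:,::-1])
f=lambda im,x,y,w,h,k:cv2.convertScaleAbs(cv2.resize(im[y:y+h,x:x+w],None,fx=k,fy=k,interpolation=cv2.INTER_CUBIC),alpha=1.2)
cv2.imwrite("pics/zt.png",f(cv2.imread("pics/z_top.png"),410,155,98,72,8))
cv2.imwrite("pics/zs.png",f(cv2.imread("pics/z_scene.png"),140,300,97,72,8))
```

```text
(no output)
```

View pics/z_top.png

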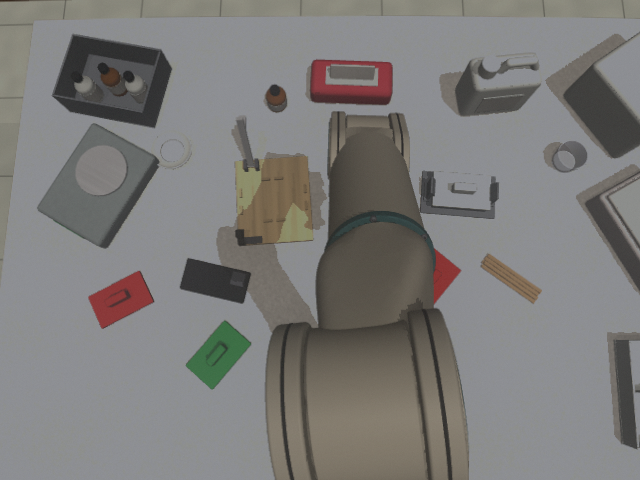

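View pics/zt.png

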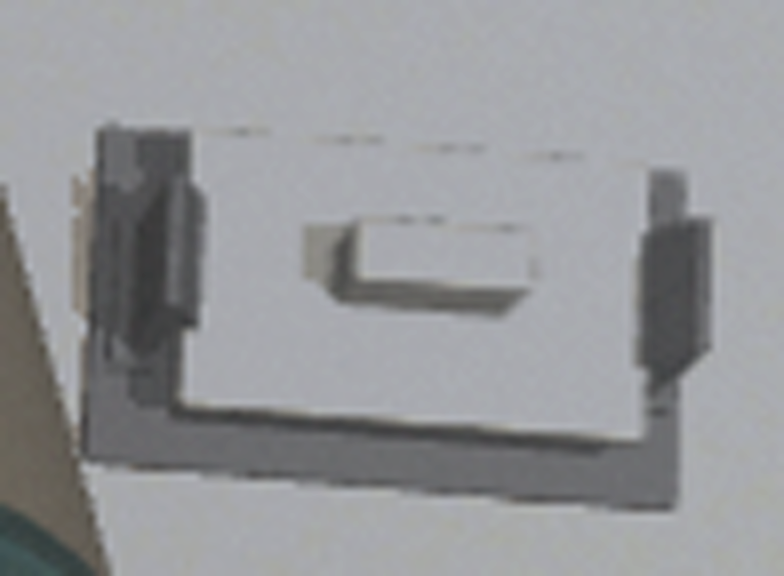

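View pics/zs.png

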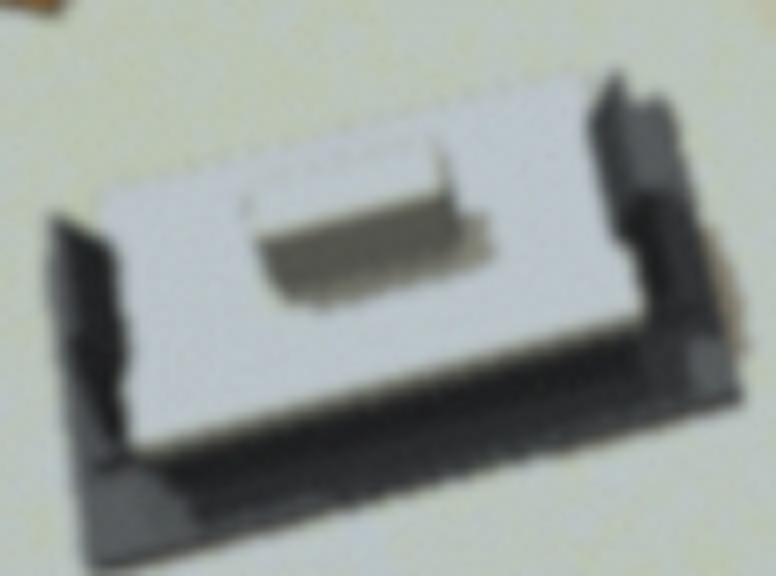

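View pics/z_scene.png

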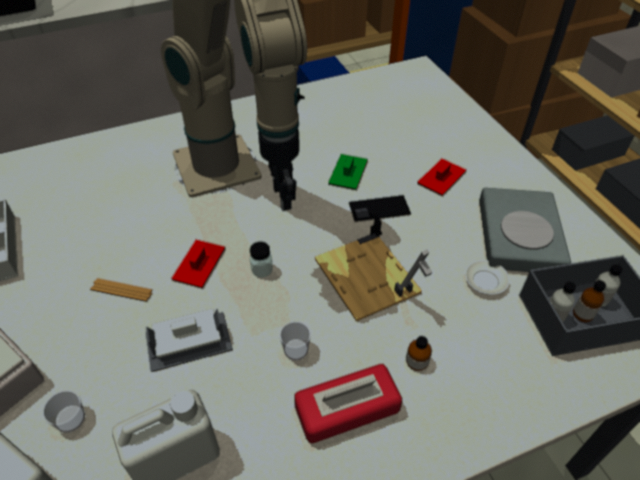

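Run:
```python
from h import *
t=snapshot("top");s=snapshot("scene")
a=np.radians(-4.9);R=np.array([[np.cos(a),np.sin(a)],[-np.sin(a),np.cos(a)]]);c0=np.array([535.4,-208.])
def go(n,cam,p,k,o,z):
    P=ray(cam,(np.array(p)+.5)/k+np.array(o)-.5,z);q=(P-c0)@R.T;print(n,q.round(1).tolist(),q.mean(0).round(1))
T=(t,8,(410,155));Q=(s,8,(140,300))
g=lambda n,c,p,z:go(n,c[0],p,c[1],c[2],z)
g("top cover",T,[(192,130),(180,405),(642,440),(652,162)],40)
g("top rib top",T,[(355,222),(357,285),(530,292),(532,228)],70-10)
g("top foot z6",T,[(98,125),(84,460),(677,510),(688,172)],6)
g("top +y hook",T,[(190,182),(182,328)],50)
g("sc rib",Q,[(250,190),(437,140),(447,192),(262,238)],60)
g("sc foot front",Q,[(92,572),(742,402)],0)
```

```text
top cover [[39.2, 64.9], [-40.6, 64.2], [-38.8, -63.9], [41.8, -64.3]] [0.4 0.2]
top rib top [[10.3, 22.8], [-7.6, 21.4], [-5.2, -25.9], [13.0, -25.8]] [ 2.6 -1.9]
top foot z6 [[49.7, 85.6], [-50.2, 84.1], [-49.3, -84.9], [51.2, -85.1]] [ 0.4 -0.1]
top +y hook [[20.8, 66.6], [-21.3, 66.7]] [-0.3 66.6]
sc rib [[-10.4, -24.4], [-11.4, 23.8], [5.2, 23.7], [5.1, -23.4]] [-2.9 -0.1]
sc foot front [[49.9, -84.0], [50.3, 84.2]] [50.1  0.1]
```

Clear top view: cover centre and tray centre agree to within 1 mm. Both beaks lie over the cover ends, the bar is still folded back, the tab is aside and the bystanders are where they were. Handing in.

Run:
```python
from cell import *
print(close_job(),get_state()["clock"])
```

```text
the job is handed in; nothing more can be done
the job is handed in; nothing more can be done
```

The cover is on the grey tray, ribbed side up, with both snap hooks over its ends. I handed the job in at about 19 s. I slid the tab about 30 mm aside and led the bar up to its 1.9 rad stop. Then I lifted the cover by its rib, set it on the tray, pressed it home, let go and moved the arm clear.

**Seating:** after the hooks went over, a further push raised the wrist force to 74 N with no more travel, so the cover was down on the rim. In both camera views each hook's beak lies over the cover. I could not read the hook angles directly.

**Squareness:** with the arm clear, the top view puts the cover centre within 1 mm of the tray centre and the yaw within about 1°. The scene camera disagreed:
- Before release it put the cover up to about 2.4 mm farther in +x, with 1–2° of yaw. It shows a similar shift on tray features at that height, so I trusted the top view.
- After release, the rough rib checks from the two cameras differed by 5.5 mm. I had entered the wrong rib height (60 mm instead of 70), so I disregarded them.

**Bystanders:** the cup, sticks and phone look unmoved in both views. The jar was hidden by the arm in the last top view but looks unmoved in the scene view.

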